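# Hang the steamer ring on the safety hook

### The arm

A 7-joint arm with a two-finger parallel gripper is mounted at the origin on a cart in front of the work surface, level with it; the furniture and walls round the work are solid. World frame = base frame: x ahead of the robot, y to its left, z up, the work surface at z = 0. Lengths are in m, angles in rad, forces in N, time in s.
With the tool pointing down it reaches from about 0.425 to 0.925 m from the base axis. Payload 6.8 kg.
Tool frame: the origin (TCP) lies between the finger pads; the fingertips stand 14 mm ahead of it and the grasp point (between the pads) lies 5 mm behind it; z points along the fingers, y is the line along which they close (so a half turn about z gives the same grasp; the last joint's range is limited). The gripper opens to 85 mm and grips with 20 to 120 N. Pads are 22 mm wide; open, the fingers measure 114 mm over their backs; the gripper's body (76 mm by 85 mm) begins 54 mm behind the grasp point. The pads swing forward as they close: fully open they stand 13 mm farther back than shut.
Start: joints at [-1.298, 0.477, 0.022, 1.555, -0.011, 1.109, -0.083], TCP at [0.251, 0.627, 0.245] pointing down, gripper open.
Joint ranges: [-2.96, 2.96], [-0.34, 2.1], [-1.41, 1.46], [0.24, 2.44], [-1.37, 4.51], [0.17, 1.92], [-2.96, 2.96]. Speed limits (rad/s): [2.39, 2.39, 3.14, 3.14, 3.14, 3.14, 3.14].

### API

Orientations are given as a rotation vector (axis times angle).
In Python, from bench import r, imaging gives the robot as it stands.
- The arm moves only by the tool apply_moves, never from a script. Its argument "moves" is a list of rows, each a list of 2 entries, a list of its own where there are three numbers: the shift along the tool's x, y, z in cm, then the turn about the tool's z in rad. In form: [[[tx, ty, tz], roll], ...]. A call has 1 to 10 rows; each row is the pose to reach, as a shift and turn from the pose commanded when the call began, along the tool's axes at that moment; what a row does not reach only later rows make up. A row lasts 1/12 s, in which the tool goes at most 41.7 mm and 7.16 degrees, less where a joint would pass 70% of its speed; a pose out of reach is approached as far as the arm can. A call with a gripper value outside its range is refused whole. "claw" is the opening, from 0 (shut) to 1 (fully open), set as the call begins (left out, the last holds). The fingers move at their own pace and stop on an object; "grip_force" is the grip in N (left out, the last holds). Time passes only in rows, so rows that repeat a pose let the fingers close. It gives the time, the measured TCP pose, the force and the opening at its end, in the units of the state.
- r.get_obs(): the state, without advancing time (a new reading comes with each control period).
- imaging.grab_frame(name): name is "scene" or "top"; returns a dict with "frame" (480x640x3 uint8, blue, green, red), "intrinsics" (3x3 intrinsics, pixels), "T" (4x4, takes a point from camera to world coordinates). Camera axes: x right, y up, looking along -z (the intrinsics and any distortion apply to the point x, -y, -z); pixel columns grow to the right and rows downward; lengths in m; the calibration is good to about 2 mm. A picture is of the moment at which its call begins. There is no depth.
- r.hand_in(): hands the job in, once; it reports no verdict.
The state is a dict: "clock": time; "joints": joint angles; "qvel": joint speeds; "tau": joint torques, N m; "tcp_pos": TCP position; "orientation": TCP orientation; "contact_force": force on the tool from outside, world axes, zero at the start; "moment": the same for the moment, N m; "grip_width": finger opening in m.
Only numpy, scipy, OpenCV 4.12 (cv2) and the standard library are available. Lean on these libraries where they do the work, as an engineer would, in place of code of your own. Each camera call takes 0.05 s, during which the arm holds its last target. There are 200 camera calls.

### The job

Lift the aluminium steamer ring out of the draining rack by its rim, hook the rim over the J-hook of the stand, press it down past the red spring keeper and seat it on the bottom of the hook with about 8 N, never more than 15 N, so that the keeper snaps shut above it. Only then let go, so that the ring hangs at rest; drop nothing and leave the cups and the small beaker alone.

Things in the scene. Friction and masses are not known exactly. Their poses are not given: they have to be found in the camera images.
- ring: bright aluminium steamer ring (hoop), 0.1-0.19 kg, outer diameter 190 mm, inner 170 mm; rim 10 mm thick radially, 12 mm wide along the axis. Origin: its centre; body x: its axis. Starts on edge in the rack, axis level. Pinch the rim's two flat faces from above about 40 degrees round from its top, so that the top stays free for the hook.
- drainer: fixed draining rack: grey plate 75 x 150 x 6 mm, two steel cross bars that cradle the ring, four upright wires 60 mm high that form a 15 mm slot. Origin under the middle of the plate; body x = axis of the ring standing in it, y along the slot. Lift the ring straight up at least 60 mm to clear the wires.
- stand: fixed stand: round dark foot, diameter 110 mm, tube and rod with a J-hook of 8 mm bar on top, pointing along body -x. Origin: centre of the foot's underside, z up. The rod telescopes and is clamped at a height NOT reported: the hook's trough floor, a black rubber saddle 42 mm wide, is 205 to 251 mm above the worktop; find it by camera or feel. Ring and gripper may bear on the stand with at most 15 N.
- under_hook (a point): point at worktop height straight below the best place for the middle of the rim, 24 mm out from the rod along the hook; same axes as the stand. Trough floor: 12 mm either way along x from here. Hook tip: flares to 27 mm from here along -x, ends 65 mm above the trough floor; bring the rim in over it. A hung ring has its axis along x, centre 85 mm below the trough floor.
- gate (a joint): red keeper: 26 mm spring flap hinged at the rod 48 mm above the trough floor, level across the hook's mouth. 0 rad = shut, 1.45 = folded down against the rod. The rim pressed on it at the best place opens it with about 4 to 7 N (more than the ring's weight); when the rim is some 15 mm above the floor the flap slips past and springs back to 0 above it.
- cup_a: small white lidded sauce cup, 73 mm wide, 49 mm high, bystander; origin at its underside
- cup_b: short stack of clear sauce cups, 70 mm wide, 69 mm high, bystander; origin at its underside
- beaker: small clear beaker, 48 mm wide, 60 mm high, bystander; origin at its underside

How it is judged:
On the way, in this order (a step that is already met when the one before it is completed fails the run):
1. the ring has been lifted clear of the rack (height (world z) of ring above 0.14 m and contact force between ring and drainer below 0.05 N), for 0.1 s.
2. the rim presses the keeper open (value of joint gate above 0.8 rad and contact force between ring and stand above 0.5 N), for 0.05 s.
3. the rim, still held, is pressed home on the bottom of the hook with at least 4 N, the keeper shut above it (value of joint gate below 0.15 rad and contact force between ring and stand above 4 N and contact force between the fingers and ring above 2 N and height (world z) of ring below 0.168 m and x of ring in the frame of stand between -0.036 and -0.01 m), for 0.1 s.
At the end, for the whole second after the job is handed in: The ring hangs at rest in the trough, borne by the stand: centre 10 to 36 mm out from the stand's axis along the hook, within 30 mm sideways, 112 to 168 mm above the worktop; axis within 20 degrees of the hook's direction; red keeper below 0.15 rad (value of joint gate below 0.15 rad and x of ring in the frame of stand between -0.036 and -0.01 m and y of ring in the frame of stand between -0.03 and 0.03 m and height (world z) of ring between 0.112 and 0.168 m and angle between the x axis of ring and the x axis of stand, either way round below 0.35 rad and contact force between ring and stand above 0.4 N and linear speed of ring below 0.05 m/s); the robot touches nothing.
It fails at once if the ring or the gripper bears on the stand with more than 15 N (contact force between any of ring, the fingers and stand above 15 N).
It fails at once if the ring is dropped onto the worktop (height (world z) of ring below 0.075 m).
It fails at once if a bystander is disturbed (moved more than 15 mm) (distance of any of cup_a, cup_b, beaker from where it was at the start of the episode above 0.015 m).
It also fails if it takes over 43 s, if anything falls off the work surface, if the arm or the gripper's body presses on something with over 40 N, if the wrist force passes 120 N, or if a joint passes its speed limit or range.

## Working session

There is one attempt and no reset: what is moved stays moved. The work goes in short steps, Python scripts to look and compute and a tool call to move; the robot and the scene stay as the last step left them, time stands still between calls to the robot, and variables do not carry over. Pictures are saved under pics/ and viewed, on a budget of 10 in all, crops included, one or two more only if the job needs it, and the job is handed in when it is done.

Besides the shell and the picture viewer there is one more tool, called after "Emit:" by a JSON object that holds its "api" and its "payload". apply_moves: Moves the arm, as the interface text tells. Its arguments: {"type":"object","properties":{"moves":{"type":"array","items":{"type":"array"}},"claw":{"type":"number"},"grip_force":{"type":"number"}},"required":["moves"]}

```bash
mkdir -p pics; ls; python3 - <<'E'
from bench import r, imaging
import cv2, numpy as np
np.set_printoptions(precision=4,suppress=True)
print(r.get_obs())
for n in("scene","top"):
    f=imaging.grab_frame(n); cv2.imwrite(f"pics/{n}0.png",f["frame"]); np.savez(f"{n}0.npz",**f)
    print(n,f["intrinsics"],f["T"],f.keys())
E
```

```text
pics
{'clock': 0.0, 'joints': array([-1.2981,  0.4778,  0.0223,  1.5565, -0.0115,  1.1093, -0.0831]), 'qvel': array([ 0.0005, -0.0011, -0.0005, -0.0007,  0.0001,  0.0006,  0.0015]), 'tau': array([  0.0002, -59.644 ,   1.608 , -28.1205,   0.0125,   0.0091,
         0.    ]), 'tcp_pos': array([0.2507, 0.6261, 0.2443]), 'orientation': array([-0.5944, -3.0846,  0.0029]), 'contact_force': array([ 0.2841,  0.4779, -0.4119]), 'moment': array([-0.0172, -0.0077,  0.0308]), 'grip_width': 0.08544120880056674}
scene [[544.8771   0.     319.6446]
 [  0.     544.8771 236.9464]
 [  0.       0.       1.    ]] [[ 0.9217 -0.2852  0.263   0.7487]
 [ 0.3879  0.6822 -0.6198 -1.0449]
 [-0.0026  0.6733  0.7394  0.9628]
 [ 0.      0.      0.      1.    ]] dict_keys(['frame', 'intrinsics', 'T'])
top [[530.5946   0.     324.9745]
 [  0.     530.5946 242.2387]
 [  0.       0.       1.    ]] [[ 0.0105  0.9944 -0.1048  0.3662]
 [-0.9993  0.0143  0.0353 -0.3649]
 [ 0.0366  0.1044  0.9939  1.0431]
 [ 0.      0.      0.      1.    ]] dict_keys(['frame', 'intrinsics', 'T'])
```

View pics/scene0.png

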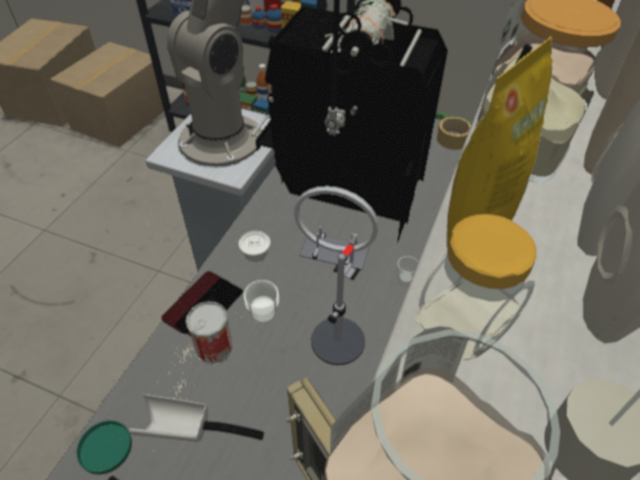

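View pics/top0.png

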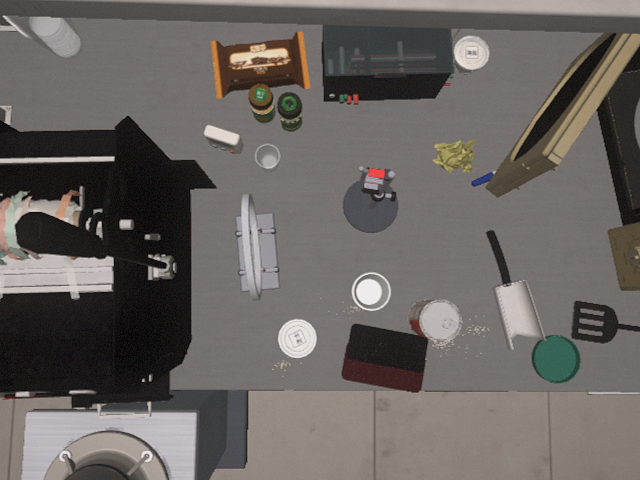

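The scene view shows the ring in the rack at about (335,220) and the stand foot at (337,340), with the red keeper at (348,252). The top view shows the ring at (250,245), the foot at (370,205), the keeper at (377,173), cup_a at (297,338), cup_b at (371,291) and the beaker at (267,156). Next I'll enlarge both.

```bash
cat > h.py <<'E'
import numpy as np, cv2
np.set_printoptions(precision=4,suppress=True)
class Cam:
    def __init__(s,f): s.f=f["frame"]; s.K=f["intrinsics"]; s.T=f["T"]
    def proj(s,P):
        p=(np.atleast_2d(P)-s.T[:3,3])@s.T[:3,:3]; p=p*[1,-1,-1]
        q=p@s.K.T; return q[:,:2]/q[:,2:]
    def ray(s,uv):
        d=np.linalg.inv(s.K)@[uv[0],uv[1],1]; return s.T[:3,3], s.T[:3,:3]@(d*[1,-1,-1])
    def onz(s,uv,z):
        o,d=s.ray(uv); return o+d*(z-o[2])/d[2]
    @classmethod
    def load(c,n): return c(dict(np.load(n)))
def tri(c1,u1,c2,u2):
    o1,d1=c1.ray(u1);o2,d2=c2.ray(u2)
    t=np.linalg.lstsq(np.c_[d1,-d2],o2-o1,rcond=None)[0]
    a=o1+t[0]*d1;b=o2+t[1]*d2
    return (a+b)/2,np.linalg.norm(a-b)
E
python3 - <<'E'
from h import *
t=Cam.load("top0.npz");s=Cam.load("scene0.npz")
a=cv2.resize(t.f[140:320,220:410],None,fx=3.3,fy=3.3,interpolation=cv2.INTER_CUBIC)[:594]
cv2.imwrite("pics/a.png",a)
b=cv2.resize(s.f[175:370,280:420],None,fx=3,fy=3,interpolation=cv2.INTER_CUBIC)
cv2.imwrite("pics/b.png",b);print(a.shape,b.shape)
for n,c in(("top",t),("scene",s)):
    h=cv2.cvtColor(c.f,cv2.COLOR_BGR2HSV)
    m=cv2.inRange(h,(0,150,120),(8,255,255))|cv2.inRange(h,(172,150,120),(180,255,255))
    k,l,st,ce=cv2.connectedComponentsWithStats(m)
    for i in range(1,k):
        if st[i,4]>15: print(n,st[i],ce[i])
for nm,uv,z in(("foot",(370,205),.01),("cupa",(297,338),.049),("cupb",(371,291),.069),("beak",(267,156),.06)):print(nm,t.onz(uv,z))
E
```

```text
(594, 627, 3) (585, 420, 3)
top [354  94   4   9  35] [355.4571  98.1143]
top [347  96   4   7  22] [348.8636  99.0909]
top [369 168  16  10 126] [376.3413 172.5159]
scene [271   4   6   4  17] [273.5294   5.7647]
scene [343 245  10  10  67] [347.8955 249.5821]
foot [ 0.5506 -0.49    0.01  ]
cupa [ 0.2925 -0.3504  0.049 ]
cupb [ 0.3802 -0.485   0.069 ]
beak [ 0.6321 -0.2885  0.06  ]
```

View pics/a.png

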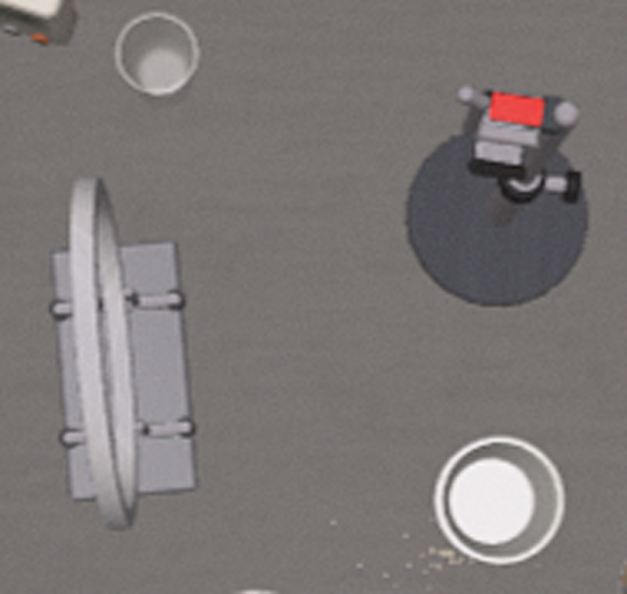

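View pics/b.png

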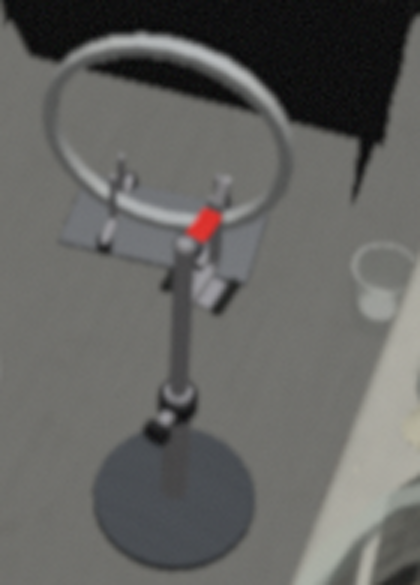

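In the enlarged top view the foot is centred at px (370.6,205.5), the rod top is at (391.5,174) and the hook tip at (361,168.5). The hook therefore points image-left (+y), towards the ring. In the scene view the rod top is at (342.7,256).

```bash
python3 - <<'E'
from h import *
t=Cam.load("top0.npz");s=Cam.load("scene0.npz")
print("keeper",tri(t,(376.3,172.5),s,(347.9,249.6)))
print("rodtop",tri(t,(391.5,173.9),s,(342.7,256)))
A=lambda u,v:(220+u/3.3,140+v/3.3); B=lambda u,v:(280+u/3,175+v/3)
print("foot", t.onz(A(497,216.5),.012), s.onz(B(174,495),.012))
print("tip at z .28/.3", t.onz(A(466,94),.29),t.onz(A(466,94),.31))
print("keeper corners z.28",[t.onz(A(*p),.28) for p in((491,93),(545,98),(541,126),(489,122))])
# drainer plate corners
for p in((52,255),(174,242),(197,488),(72,500)): print("plate",t.onz(A(*p),.006))
for p in((85,192),(64,240),(268,205),(245,280)): print("plateS",s.onz(B(*p),.006))
# ring ellipse bright edge ends
print("ring ends (top view) z .12",t.onz(A(90,180),.12),t.onz(A(118,528),.12))
print("knob",tri(t,A(572,186),s,B(158,428)))
print("saddle front", tri(t,A(497,165),s,B(212,300)))
E
```

```text
keeper (array([ 0.5554, -0.4683,  0.2646]), np.float64(0.0012733760826290849))
rodtop (array([ 0.5531, -0.4899,  0.2701]), np.float64(0.003102533877906066))
foot [ 0.549 -0.491  0.012] [ 0.5535 -0.4922  0.012 ]
tip at z .28/.3 [ 0.5542 -0.4432  0.29  ] [ 0.5492 -0.4411  0.31  ]
keeper corners z.28 [array([ 0.5573, -0.4554,  0.28  ]), array([ 0.5555, -0.4796,  0.28  ]), array([ 0.5427, -0.4778,  0.28  ]), array([ 0.5441, -0.4545,  0.28  ])]
plate [ 0.5224 -0.2259  0.006 ]
plate [ 0.5314 -0.2981  0.006 ]
plate [ 0.3852 -0.3146  0.006 ]
plate [ 0.3773 -0.2416  0.006 ]
plateS [ 0.3863 -0.2592  0.006 ]
plateS [ 0.3913 -0.311   0.006 ]
plateS [ 0.524  -0.2165  0.006 ]
plateS [ 0.533  -0.2945  0.006 ]
ring ends (top view) z .12 [ 0.5459 -0.2601  0.12  ] [ 0.3618 -0.2794  0.12  ]
knob (array([ 0.5483, -0.517 ,  0.1224]), np.float64(0.003425191509960694))
saddle front (array([ 0.5527, -0.4651,  0.1882]), np.float64(0.019595489152781313))
```

```bash
python3 - <<'E'
from h import *
t=Cam.load("top0.npz");s=Cam.load("scene0.npz")
a=cv2.resize(t.f[100:480,0:240],None,fx=1.5,fy=1.5)
b=cv2.resize(s.f[0:260,150:470],None,fx=1.375,fy=1.375)
g=lambda i:(255*(i/255.)**.5).astype(np.uint8)
o=np.zeros((570,800,3),np.uint8); o[:,:360]=g(a); o[:b.shape[0],360:]=g(b)
cv2.imwrite("pics/box.png",o)
# ring: outer contour rays onto ring plane
c0=np.array([.456,-.270,0]);ax=np.array([-.11,.994,0]);ex=np.array([.994,.11,0])
B=lambda u,v:(280+u/3,175+v/3)
from scipy.optimize import least_squares
# outer silhouette: near-side (camera side) face on lower, etc. -> use plane of rim middle
P=[]
for p in((44,110),(60,70),(95,40),(150,34),(200,48),(250,85),(285,130),(292,165)):
    o_,d=s.ray(B(*p)); q=o_+d*(((c0-o_)@ax)/(d@ax)); P.append([(q-c0)@ex,q[2]])
P=np.array(P);print(P)
f=least_squares(lambda v:np.hypot(P[:,0]-v[0],P[:,1]-v[1])-v[2],[0,.1,.095]);print(f.x,f.fun)
print("box base/top edge",t.onz((190,250),0),[t.onz((116,250),z) for z in(.3,.35,.4,.45)])
print("base proj",t.proj([0,0,0]),s.proj([0,0,0]))
E
```

```text
[[-0.0922  0.1083]
 [-0.0784  0.1527]
 [-0.0517  0.1887]
 [-0.012   0.2045]
 [ 0.0235  0.2007]
 [ 0.06    0.1756]
 [ 0.0874  0.139 ]
 [ 0.095   0.1053]]
[0.0004 0.1104 0.0924] [ 0.0003 -0.0029  0.0017  0.0026  0.0009 -0.0041 -0.0008  0.0024]
box base/top edge [ 0.4572 -0.1378  0.    ] [array([ 0.4296, -0.1014,  0.3   ]), array([ 0.4253, -0.1191,  0.35  ]), array([ 0.4211, -0.1368,  0.4   ]), array([ 0.4168, -0.1546,  0.45  ])]
base proj [[106.0146 494.1365]] [[220.8481 139.579 ]]
```

View pics/box.png

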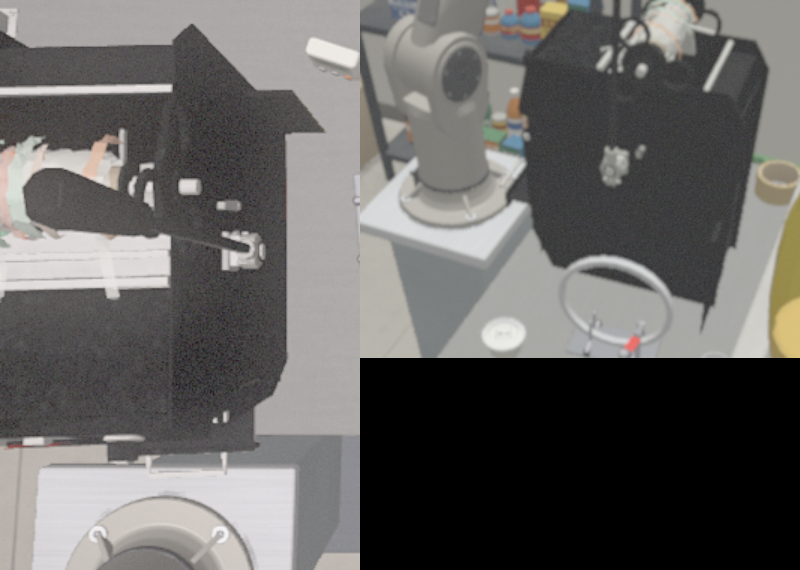

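The box between the arm and the ring is about 0.40 m high, with its near face at y≈-0.14 and a coloured bundle on top. The arm has to cross over it, so I'll estimate the bundle's height.

```bash
python3 - <<'E'
from h import *
t=Cam.load("top0.npz");s=Cam.load("scene0.npz")
A=lambda u,v:(u/1.5,100+v/1.5);B=lambda u,v:(150+(u-360)/1.375,v/1.375)
print("knob on side",tri(t,A(245,250),s,B(615,165)))
print("right end of bundle",tri(t,A(108,155),s,B(690,25)))
print("bundle mid",tri(t,A(20,195),s,B(655,40)))
print("corner back right top",tri(t,A(172,45),s,B(765,70)))
print("corner front right top",tri(t,A(172,437),s,B(530,75)))
print("pan/black arm top",tri(t,A(50,185),s,B(625,30)))
for z in(.4,.5): print(z,[t.onz(A(*p),z) for p in((172,45),(172,437),(0,437))])
h=cv2.cvtColor(s.f,cv2.COLOR_BGR2HSV); print(s.onz((395,0),.5),s.onz((330,20),.5))
E
```

```text
knob on side (array([ 0.4095, -0.163 ,  0.287 ]), np.float64(0.003415150516668342))
right end of bundle (array([ 0.4769, -0.1121,  0.4901]), np.float64(0.03382026584607756))
bundle mid (array([ 0.4313, -0.0397,  0.4359]), np.float64(0.017908286623125207))
corner back right top (array([ 0.5793, -0.1334,  0.4528]), np.float64(0.055396044058766504))
corner front right top (array([ 0.2579, -0.1379,  0.3898]), np.float64(0.009735578886401395))
pan/black arm top (array([ 0.42  , -0.095 ,  0.4809]), np.float64(0.04957058604733928))
0.4 [array([ 0.569 , -0.1277,  0.4   ]), array([ 0.2554, -0.1438,  0.4   ]), array([ 0.2549, -0.0126,  0.4   ])]
0.5 [array([ 0.5375, -0.1646,  0.5   ]), array([ 0.2726, -0.1782,  0.5   ]), array([ 0.2722, -0.0674,  0.5   ])]
[ 0.48   -0.0405  0.5   ] [ 0.3962 -0.1625  0.5   ]
```

Emit:
{"api": "apply_moves", "payload": {"moves": [[[0,0,-4],0],[[0,0,-8],0],[[0,0,-12],0],[[0,0,-16],0],[[0,-2,-19.5],0],[[0,-4,-23],0],[[0,-6,-26.5],0],[[0,-8,-30],0],[[0,-10,-33.5],0],[[0,-12,-37],0]], "claw": 1}}

```text
clock: 0.93
tcp_pos: [0.2058, 0.5139, 0.6167]
orientation: [-0.595, -3.085, 0.001]
contact_force: [0.6, 1.3, 0.1]
grip_width: 0.0854
```

```bash
python3 - <<'E'
from h import *
from bench import r
t=Cam.load("top0.npz");s=Cam.load("scene0.npz")
print(s.onz((303,7),.4),s.onz((274,55),.4),s.onz((441,51),.4))
o=r.get_obs();print(o)
E
```

```text
[0.2399 0.0627 0.4   ] [ 0.2723 -0.1531  0.4   ] [ 0.5777 -0.0092  0.4   ]
{'clock': 0.9333, 'joints': array([-1.3336,  0.1661,  0.0393,  1.174 , -0.0067,  1.8021, -0.1065]), 'qvel': array([-0.0582, -0.3039,  0.0019, -0.5432,  0.0096,  0.8427, -0.0563]), 'tau': array([  0.6384, -40.9641,   0.7831, -28.6346,   0.0092,  -0.9687,
         0.0753]), 'tcp_pos': array([0.2058, 0.5139, 0.6167]), 'orientation': array([-0.5947, -3.0847,  0.0008]), 'contact_force': array([0.554 , 1.3112, 0.0927]), 'moment': array([ 0.0029, -0.0097,  0.0081]), 'grip_width': 0.08544312579336821}
```

Emit:
{"api": "apply_moves", "payload": {"moves": [[[-3.86,-0.13,0],-0.02],[[-7.71,-0.54,0],-0.04],[[-11.52,-1.21,0],-0.06],[[-15.27,-2.15,0],-0.08],[[-18.95,-3.34,0],-0.1],[[-22.53,-4.79,0],-0.12],[[-26.0,-6.48,0],-0.14],[[-29.36,-8.42,0],-0.16],[[-32.56,-10.58,0],-0.18],[[-35.6,-12.96,0],-0.2]]}}

```text
clock: 1.77
tcp_pos: [0.4896, 0.2611, 0.6145]
orientation: [-0.282, -3.128, 0.001]
contact_force: [1.2, 0.5, -0.6]
grip_width: 0.0856
```

```bash
cat >> h.py <<'E'
def rows(p0,az0,way,step=.040,rstep=.1):
    """p0,az0: pose as the call begins (az0 = azimuth of tool y, rad); way: list of (xyz, az). prints tool shifts in cm, roll"""
    ty=np.array([np.cos(az0),np.sin(az0),0]);tx=np.array([-np.sin(az0),np.cos(az0),0]);out=[]
    p,a=np.array(p0,float),az0
    for q,b in way:
        q=np.array(q,float);n=int(np.ceil(max(np.linalg.norm(q-p)/step,abs(b-a)/rstep,.5)))
        for k in range(1,n+1):
            d=p+(q-p)*k/n-p0;c=a+(b-a)*k/n-az0
            out.append([[round(100*d@tx,2),round(100*d@ty,2),round(-100*d[2],2)],round(-c,3)])
        p,a=q,b
    print(len(out),out)
def az(rv):
    R=cv2.Rodrigues(np.array(rv,float))[0]; return np.arctan2(R[1,1],R[0,1])
E
python3 - <<'E'
from h import *
th=np.radians(np.arange(24.2,-12,-4)); a0=np.radians(79.66)
rows(np.array([.4883,.2618,.614]),a0,[((.554*np.cos(x),.554*np.sin(x),.614),a0+.02*(i+1)) for i,x in enumerate(th)])
E
```

```text
10 [[[np.float64(-2.3), np.float64(-3.11), np.float64(-0.0)], np.float64(-0.02)], [[np.float64(-4.38), np.float64(-6.37), np.float64(-0.0)], np.float64(-0.04)], [[np.float64(-6.22), np.float64(-9.77), np.float64(-0.0)], np.float64(-0.06)], [[np.float64(-7.83), np.float64(-13.28), np.float64(-0.0)], np.float64(-0.08)], [[np.float64(-9.19), np.float64(-16.9), np.float64(-0.0)], np.float64(-0.1)], [[np.float64(-10.29), np.float64(-20.61), np.float64(-0.0)], np.float64(-0.12)], [[np.float64(-11.13), np.float64(-24.39), np.float64(-0.0)], np.float64(-0.14)], [[np.float64(-11.7), np.float64(-28.21), np.float64(-0.0)], np.float64(-0.16)], [[np.float64(-12.01), np.float64(-32.06), np.float64(-0.0)], np.float64(-0.18)], [[np.float64(-12.04), np.float64(-35.93), np.float64(-0.0)], np.float64(-0.2)]]
```

Emit:
{"api": "apply_moves", "payload": {"moves": [[[-2.3,-3.1,0],-0.02],[[-4.4,-6.4,0],-0.04],[[-6.2,-9.8,0],-0.06],[[-7.8,-13.3,0],-0.08],[[-9.2,-16.9,0],-0.1],[[-10.3,-20.6,0],-0.12],[[-11.1,-24.4,0],-0.14],[[-11.7,-28.2,0],-0.16],[[-12.0,-32.0,0],-0.18],[[-12.0,-35.9,0],-0.2]]}}

```text
clock: 2.6
tcp_pos: [0.5419, -0.1137, 0.6146]
orientation: [0.032, -3.14, -0.0]
contact_force: [0.4, -0.2, 0.3]
grip_width: 0.0856
```

```bash
sed -i 's/round(100\*d@tx,2)/round(float(100*d@tx),2)/;s/round(100\*d@ty,2)/round(float(100*d@ty),2)/;s/round(-100\*d\[2\],2)/round(float(-100*d[2]),2)/;s/round(-c,3)/round(float(-c),3)/' h.py
python3 - <<'E'
from h import *
from bench import r
o=r.get_obs();print(o["tcp_pos"],np.degrees(az(o["orientation"])),o["joints"])
a0=np.radians(91.12);p=.554*np.array([np.cos(np.radians(-11.8)),np.sin(np.radians(-11.8)),0])+[0,0,.614]
rows(p,a0,[((.52,-.19,.614),np.radians(96)),((.48,-.275,.60),np.radians(96)),((.45,-.29,.45),np.radians(96))])
E
```

```text
[ 0.5419 -0.1137  0.6146] 91.17491590892537 [-0.3182  0.1663  0.5209  1.2045 -0.0843  1.7929  1.7695]
9 [[[1.19, -3.81, -0.0], -0.043], [[2.38, -7.63, -0.0], -0.085], [[3.77, -10.43, 0.47], -0.085], [[5.16, -13.24, 0.93], -0.085], [[6.54, -16.05, 1.4], -0.085], [[7.3, -16.41, 5.15], -0.085], [[8.06, -16.77, 8.9], -0.085], [[8.82, -17.13, 12.65], -0.085], [[9.57, -17.49, 16.4], -0.085]]
```

Emit:
{"api": "apply_moves", "payload": {"moves": [[[1.2,-3.8,0],-0.043],[[2.4,-7.6,0],-0.085],[[3.8,-10.4,0.5],-0.085],[[5.2,-13.2,0.9],-0.085],[[6.5,-16.0,1.4],-0.085],[[7.3,-16.4,5.1],-0.085],[[8.1,-16.8,8.9],-0.085],[[8.8,-17.1,12.6],-0.085],[[9.6,-17.5,16.4],-0.085],[[9.6,-17.5,16.4],-0.085]]}}

```text
clock: 3.43
tcp_pos: [0.4433, -0.2873, 0.4421]
orientation: [0.159, -3.122, -0.013]
contact_force: [-1.1, 0.5, -2.0]
grip_width: 0.0854
```

```bash
python3 - <<'E'
from h import *
from bench import r, imaging
o=r.get_obs();print(o["tcp_pos"],np.degrees(az(o["orientation"])),o["joints"])
f=imaging.grab_frame("top");cv2.imwrite("pics/t1.png",f["frame"])
E
```

```text
[ 0.4433 -0.2873  0.4421] 95.81102367178065 [-0.0867  0.1095  0.6118  1.6354 -0.0618  1.434   2.2041]
```

```bash
python3 - <<'E'
from h import *
from bench import r, imaging
o=r.get_obs();print(o["tcp_pos"],np.degrees(az(o["orientation"])),o["qvel"],o["contact_force"])
a0=np.radians(96)
rows(np.array([.45,-.29,.45]),a0,[((.397,-.2766,.32),a0),((.397,-.2766,.215),np.radians(96.3))],step=.03)
E
```

```text
[ 0.4466 -0.2878  0.4476] 95.89003242559492 [-0.0118 -0.012  -0.012  -0.1986 -0.0087  0.0328 -0.007 ] [ 1.1308 -0.0057  1.404 ]
9 [[[1.03, 0.38, 2.6], -0.0], [[2.05, 0.75, 5.2], -0.0], [[3.08, 1.13, 7.8], -0.0], [[4.1, 1.51, 10.4], -0.0], [[5.13, 1.89, 13.0], -0.0], [[5.13, 1.89, 15.62], -0.001], [[5.13, 1.89, 18.25], -0.003], [[5.13, 1.89, 20.88], -0.004], [[5.13, 1.89, 23.5], -0.005]]
```

View pics/t1.png

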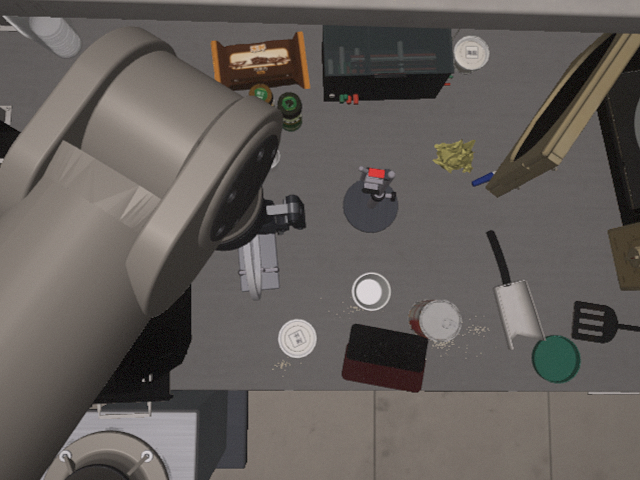

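The arm is above the ring with its elbow out to the left. One gripper finger is visible at about (285,212), and the scene is undisturbed. Descending now.

Emit:
{"api": "apply_moves", "payload": {"moves": [[[1.0,0.4,2.6],0],[[2.0,0.8,5.2],0],[[3.1,1.1,7.8],0],[[4.1,1.5,10.4],0],[[5.1,1.9,13],-0.005],[[5.1,1.9,16],-0.005],[[5.1,1.9,19],-0.005],[[5.1,1.9,21.5],-0.005],[[5.1,1.9,23],-0.005],[[5.1,1.9,23],-0.005]]}}

```text
clock: 4.32
tcp_pos: [0.3989, -0.2755, 0.2214]
orientation: [0.174, -3.136, 0.001]
contact_force: [-0.1, 0.0, 0.2]
grip_width: 0.0854
```

```bash
python3 - <<'E'
from h import *
from bench import r, imaging
f=imaging.grab_frame("scene");t=imaging.grab_frame("top")
g=np.zeros((540,800,3),np.uint8)
g[:, :460]=cv2.resize(f["frame"][150:330,270:423],(460,540),interpolation=cv2.INTER_CUBIC)
g[:,460:]=cv2.resize(t["frame"][160:320,210:311],(340,540),interpolation=cv2.INTER_CUBIC)
cv2.imwrite("pics/g1.png",g)
o=r.get_obs();print(o["tcp_pos"],np.degrees(az(o["orientation"])),o["joints"],o["contact_force"])
E
```

```text
[ 0.3995 -0.2764  0.2236] 96.2984315273648 [-0.0399  0.2035  0.5951  2.053  -0.1427  0.9208  2.3126] [-0.1456  0.8553  0.8466]
```

View pics/g1.png

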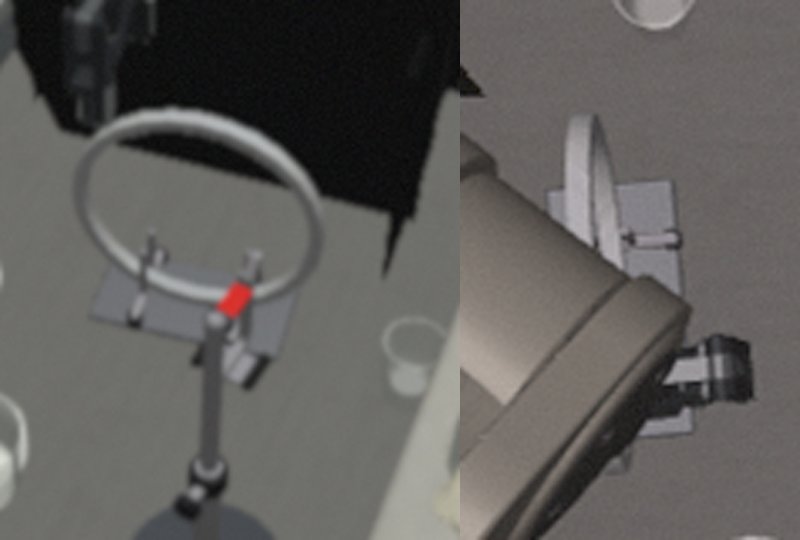

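In the scene view the fingers are at about (95,110) in the crop, just above the rim's near shoulder. The jaw straddles the rim, so I'll go down and pinch.

Emit:
{"api": "apply_moves", "payload": {"moves": [[[-0.1,0,1.5],0],[[-0.1,0,3],0],[[-0.1,0,4.2],0],[[-0.1,0,4.8],0],[[-0.1,0,4.8],0],[[-0.1,0,4.8],0]]}}

```text
clock: 4.92
tcp_pos: [0.3991, -0.2758, 0.1747]
orientation: [-0.172, 3.135, -0.002]
contact_force: [1.3, -0.5, 1.3]
grip_width: 0.0853
```

Emit:
{"api": "apply_moves", "payload": {"moves": [[[0,0,0],0],[[0,0,0],0],[[0,0,0],0],[[0,0,0],0],[[0,0,0],0],[[0,0,0],0],[[0,0,0],0],[[0,0,0],0]], "claw": 0, "grip_force": 40}}

```text
clock: 5.58
tcp_pos: [0.3978, -0.2754, 0.1734]
orientation: [-0.171, 3.137, -0.0]
contact_force: [-0.3, 0.1, 1.8]
grip_width: 0.005
```

```bash
python3 - <<'E'
from h import *
from bench import r, imaging
f=imaging.grab_frame("scene")
cv2.imwrite("pics/g2.png",cv2.resize(f["frame"][130:280,250:420],(680,600),interpolation=cv2.INTER_CUBIC))
o=r.get_obs();print(o["tcp_pos"],o["grip_width"],o["contact_force"])
c=Cam(f);print(c.proj(np.array([o["tcp_pos"],o["tcp_pos"]+[0,0,-.014],o["tcp_pos"]+[0,0,.005]])))
E
```

```text
[ 0.3978 -0.2754  0.1734] 0.004991227479629114 [ 0.0712 -1.0816  1.4018]
[[308.8474 192.7241]
 [308.9607 197.533 ]
 [308.8065 190.9857]]
```

View pics/g2.png

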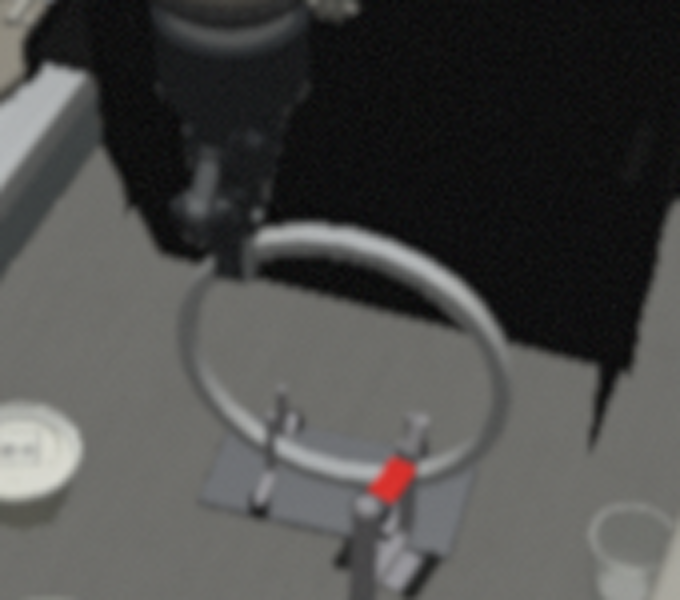

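The picture shows the fingers straddling the rim at crop (235,250), and the jaw has stopped at 5 mm rather than 0, so it is probably a grip. I'll test it with a firmer grip and a lift.

Emit:
{"api": "apply_moves", "payload": {"moves": [[[0,0,0],0],[[0,0,0],0],[[0,0,0],0],[[0,0,-0.3],0],[[0,0,-0.8],0],[[0,0,-1.5],0],[[0,0,-2.5],0],[[0,0,-3.5],0],[[0,0,-4],0],[[0,0,-4],0]], "claw": 0, "grip_force": 100}}

```text
clock: 6.47
tcp_pos: [0.3987, -0.2757, 0.215]
orientation: [-0.171, 3.134, -0.002]
contact_force: [0.4, -0.0, -2.2]
grip_width: 0.003
```

```bash
python3 - <<'E'
from h import *
from bench import r, imaging
f=imaging.grab_frame("scene")
cv2.imwrite("pics/g3.png",cv2.resize(f["frame"][130:280,250:420],(680,600),interpolation=cv2.INTER_CUBIC))
o=r.get_obs();print(o["tcp_pos"],o["grip_width"],o["contact_force"],o["moment"])
E
```

```text
[ 0.3983 -0.2754  0.2142] 0.003202673169238988 [ 0.6206  0.1034 -1.8439] [-0.0127  0.1323 -0.0276]
```

View pics/g3.png

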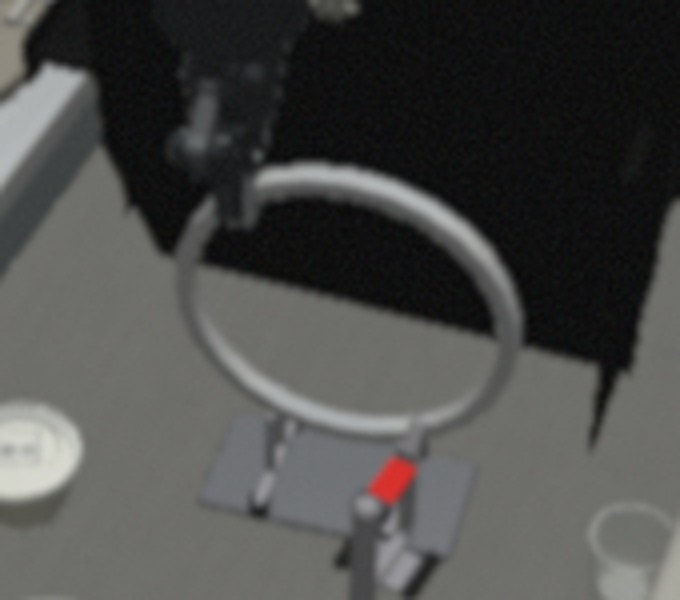

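The ring has come up cleanly with the jaw, with its top free, and a force reading of about 1.8 N. Next I'll lift it further and bring it in front of the hook.

```bash
python3 - <<'E'
from h import *
t=Cam.load("top0.npz")
A=lambda u,v:(220+u/3.3,140+v/3.3)
k=[t.onz(A(*p),.265) for p in((491,93),(545,98),(541,126),(489,122))];print(np.array(k),np.mean(k,0), A(491,93))
a0=np.radians(96.3);a1=np.radians(85.5)
rows(np.array([.3985,-.2755,.2135]),a0,[((.3985,-.2755,.30),a0),((.4955,-.393,.305),a1)],step=.03)
E
```

```text
[[ 0.5611 -0.4572  0.265 ]
 [ 0.5592 -0.4819  0.265 ]
 [ 0.5462 -0.48    0.265 ]
 [ 0.5476 -0.4563  0.265 ]] [ 0.5535 -0.4689  0.265 ] (368.78787878787875, 168.1818181818182)
9 [[[0.0, 0.0, -2.88], -0.0], [[0.0, 0.0, -5.77], -0.0], [[0.0, 0.0, -8.65], -0.0], [[-1.39, -2.12, -8.73], 0.031], [[-2.78, -4.25, -8.82], 0.063], [[-4.18, -6.37, -8.9], 0.094], [[-5.57, -8.5, -8.98], 0.126], [[-6.96, -10.62, -9.07], 0.157], [[-8.35, -12.74, -9.15], 0.188]]
```

Emit:
{"api": "apply_moves", "payload": {"moves": [[[0,0,-2.5],0],[[0,0,-5],0],[[0,0,-7.5],0],[[0,0,-8.7],0],[[-1.4,-2.1,-8.7],0.03],[[-2.8,-4.2,-8.8],0.063],[[-4.2,-6.4,-8.9],0.094],[[-5.6,-8.5,-9],0.126],[[-7,-10.6,-9.1],0.157],[[-8.3,-12.7,-9.2],0.188]]}}

```text
clock: 7.35
tcp_pos: [0.4949, -0.3928, 0.3044]
orientation: [-0.125, -3.138, -0.001]
contact_force: [-0.0, 0.1, -1.0]
grip_width: 0.0029
```

Emit:
{"api": "apply_moves", "payload": {"moves": [[[0,0,0],0],[[0,0,0],0],[[0,0,0],0],[[0,0,0],0]]}}

```text
clock: 7.68
tcp_pos: [0.4935, -0.3916, 0.305]
orientation: [-0.123, -3.139, -0.002]
contact_force: [0.5, -0.5, -1.2]
grip_width: 0.003
```

```bash
python3 - <<'E'
from h import *
from bench import r, imaging
o=r.get_obs();print(o["tcp_pos"],np.degrees(az(o["orientation"])),o["joints"],o["contact_force"],o["grip_width"])
f=imaging.grab_frame("scene");t=imaging.grab_frame("top")
np.savez("scene2.npz",**f);np.savez("top2.npz",**t)
p=o["tcp_pos"]+np.array([.0575,-.0045,-.064]);print(Cam(f).proj(p),Cam(t).proj(p))
c=Cam(f).proj(p)[0].astype(int);d=Cam(t).proj(p)[0].astype(int)
g=np.zeros((600,800,3),np.uint8)
g[:, :440]=cv2.resize(f["frame"][c[1]-75:c[1]+75,c[0]-55:c[0]+55],(440,600),interpolation=cv2.INTER_CUBIC)
g[:,440:]=cv2.resize(t["frame"][d[1]-75:d[1]+75,d[0]-30:d[0]+60],(360,600),interpolation=cv2.INTER_CUBIC)
print(c,d);cv2.imwrite("pics/g4.png",g)
E
```

```text
[ 0.4935 -0.3916  0.305 ] 85.51287791642294 [ 0.0923  0.4079  0.66    1.6314 -0.2651  1.1948  2.3035] [ 0.4715 -0.4809 -1.1998] 0.0030219423484082976
[[359.0033 229.7715]] [[327.4079 177.6338]]
[359 229] [327 177]
```

View pics/g4.png

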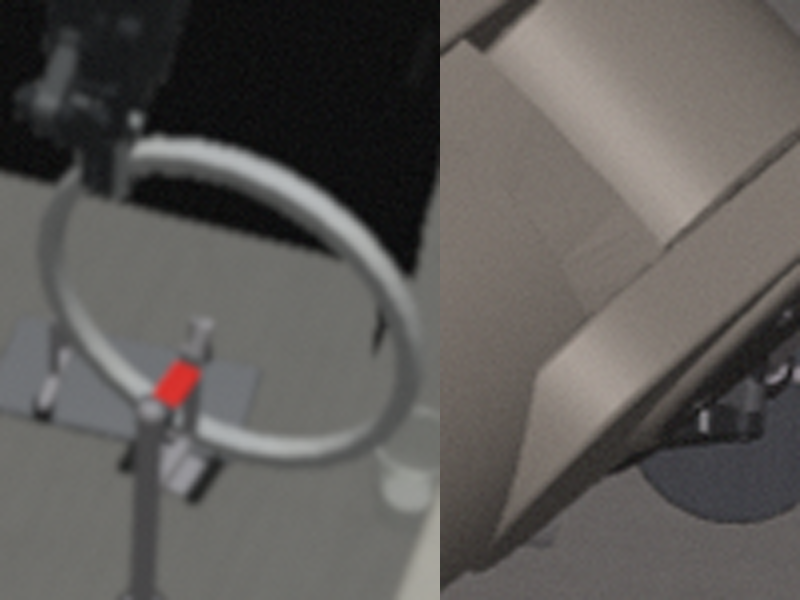

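The scene view shows the ring held with its plane across the hook, at crop centre (230,300). The top view is blocked by the arm. I'll fit the ring centre by casting scene rays onto the known ring plane.

```bash
python3 - <<'E'
from h import *
from scipy.optimize import least_squares
s=Cam.load("scene2.npz");tcp=np.array([.4935,-.3916,.305]);a=np.radians(85.5)
ax=np.array([np.cos(a),np.sin(a),0]);ex=np.array([np.sin(a),-np.cos(a),0])
P=[]
for u,v in((52,250),(75,320),(110,360),(200,430),(280,445),(350,430),(397,385),(408,340),(385,270),(350,225),(300,190),(220,155),(150,152)):
    o,d=s.ray((304+u/4,154+v/4));q=o+d*(((tcp-o)@ax)/(d@ax));P.append([(q-tcp)@ex,q[2]-tcp[2]])
P=np.array(P);f=least_squares(lambda v:np.hypot(*(P-v[:2]).T)-v[2],[.058,-.064,.09]);print(f.x,f.fun)
E
```

```text
[ 0.0593 -0.0633  0.089 ] [-0.0012  0.0008 -0.0009  0.0049 -0.0001 -0.0036 -0.0029 -0.0001  0.002
  0.0031  0.0008 -0.     -0.0029]
```

Emit:
{"api": "apply_moves", "payload": {"moves": [[[-0.1,-1.2,0],0],[[-0.2,-2.4,0],0],[[-0.3,-3.6,0],0],[[-0.5,-4.8,0],0],[[-0.6,-6,0],0],[[-0.7,-7.1,0],0],[[-0.7,-7.1,0],0],[[-0.7,-7.1,0],0],[[-0.7,-7.1,0],0]]}}

```text
clock: 8.53
tcp_pos: [0.4956, -0.4635, 0.305]
orientation: [-0.124, -3.139, -0.001]
contact_force: [0.7, 0.3, -2.2]
grip_width: 0.0032
```

```bash
python3 - <<'E'
from h import *
from bench import r, imaging
o=r.get_obs();print(o["tcp_pos"],np.degrees(az(o["orientation"])),o["joints"],o["contact_force"],o["moment"])
f=imaging.grab_frame("scene");t=imaging.grab_frame("top");np.savez("scene3.npz",**f);np.savez("top3.npz",**t)
F,T=Cam(f),Cam(t)
p=o["tcp_pos"]+np.array([.0583,-.0046,.0215]);print(F.proj(p),T.proj(p))
g=np.zeros((600,800,3),np.uint8)
c=F.proj(p)[0].astype(int);d=T.proj(p)[0].astype(int)
g[:, :440]=cv2.resize(f["frame"][c[1]-40:c[1]+110,c[0]-50:c[0]+60],(440,600),interpolation=cv2.INTER_CUBIC)
g[:,440:]=cv2.resize(t["frame"][d[1]-50:d[1]+50,d[0]-30:d[0]+30],(360,600),interpolation=cv2.INTER_CUBIC)
print(c,d);cv2.imwrite("pics/g5.png",g)
E
```

```text
[ 0.4956 -0.4635  0.305 ] 85.48796687709353 [ 0.2236  0.5008  0.6531  1.5072 -0.3138  1.2407  2.4117] [ 0.7053  0.3295 -2.1501] [0.0611 0.0853 0.0159]
[[348.0676 224.1262]] [[381.8633 162.6414]]
[348 224] [381 162]
```

View pics/g5.png

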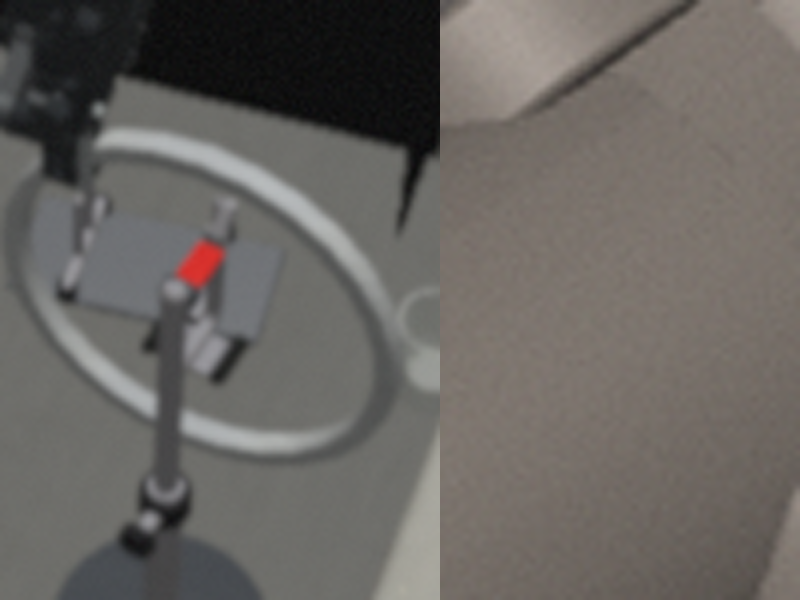

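The ring's rim is over the hook mouth: its top is at crop (200,160), directly above the red keeper at (200,265). Rod and tip are both clear of the rim. Descending to just above the keeper.

Emit:
{"api": "apply_moves", "payload": {"moves": [[[0,0,1.2],0],[[0,0,2.4],0],[[0,0,3.6],0],[[0,0,4.6],0],[[0,0,5.0],0],[[0,0,5.0],0],[[0,0,5.0],0]]}}

```text
clock: 9.22
tcp_pos: [0.4954, -0.4638, 0.255]
orientation: [-0.124, -3.139, -0.0]
contact_force: [0.0, 0.1, -1.7]
grip_width: 0.0031
```

Emit:
{"api": "apply_moves", "payload": {"moves": [[[0,0,0.15],0],[[0,0,0.3],0],[[0,0,0.5],0],[[0,0,0.5],0]]}}

```text
clock: 9.55
tcp_pos: [0.4955, -0.4637, 0.2502]
orientation: [0.124, 3.139, 0.0]
contact_force: [-1.1, 0.6, -2.2]
grip_width: 0.0033
```

Emit:
{"api": "apply_moves", "payload": {"moves": [[[0,0,0.15],0],[[0,0,0.3],0],[[0,0,0.5],0],[[0,0,0.5],0]]}}

```text
clock: 9.88
tcp_pos: [0.4958, -0.464, 0.2457]
orientation: [0.124, 3.138, -0.001]
contact_force: [-1.3, 0.5, 3.3]
grip_width: 0.0034
```

Emit:
{"api": "apply_moves", "payload": {"moves": [[[0,0,0.15],0],[[0,0,0.3],0],[[0,0,0.5],0],[[0,0,0.5],0]]}}

```text
clock: 10.22
tcp_pos: [0.4958, -0.4637, 0.2402]
orientation: [0.123, 3.139, 0.0]
contact_force: [-0.1, 1.5, 3.9]
grip_width: 0.0034
```

Emit:
{"api": "apply_moves", "payload": {"moves": [[[0,0,0.15],0],[[0,0,0.3],0],[[0,0,0.5],0],[[0,0,0.5],0]]}}

```text
clock: 10.55
tcp_pos: [0.4956, -0.4629, 0.2343]
orientation: [-0.123, -3.138, -0.002]
contact_force: [0.6, 2.6, 1.6]
grip_width: 0.0033
```

```bash
cat > st.py <<'E'
from h import *
from bench import r, imaging
for i in range(3):
    f=imaging.grab_frame("scene")
    o=r.get_obs();print(o["clock"],o["tcp_pos"],o["contact_force"],o["moment"],o["grip_width"])
h=cv2.cvtColor(f["frame"],cv2.COLOR_BGR2HSV);m=cv2.inRange(h,(0,150,120),(8,255,255))|cv2.inRange(h,(172,150,120),(180,255,255))
k,l,st,ce=cv2.connectedComponentsWithStats(m)
for i in range(1,k):
    if st[i,1]>150: print("red",st[i],ce[i])
np.savez("last.npz",**f)
E
python3 st.py
```

```text
10.6 [ 0.4955 -0.4629  0.2344] [1.2626 3.1058 0.8808] [ 0.5205 -0.1686  0.1811] 0.002936093024456461
10.65 [ 0.4955 -0.4629  0.2346] [0.703  2.9536 1.3284] [ 0.5284 -0.1956  0.1781] 0.002924092234253638
10.7 [ 0.4955 -0.463   0.2346] [0.9847 3.5534 0.3839] [ 0.6299 -0.1284  0.1612] 0.0028920409238574482
```

Emit:
{"api": "apply_moves", "payload": {"moves": [[[0,0,0.15],0],[[0,0,0.3],0],[[0,0,0.5],0],[[0,0,0.5],0]]}}

```text
clock: 11.03
tcp_pos: [0.4953, -0.4635, 0.2297]
orientation: [-0.124, -3.138, -0.001]
contact_force: [-0.3, 2.7, 0.7]
grip_width: 0.0036
```

Emit:
{"api": "apply_moves", "payload": {"moves": [[[0,0,0.15],0],[[0,0,0.3],0],[[0,0,0.5],0],[[0,0,0.5],0]]}}

```text
clock: 11.37
tcp_pos: [0.4953, -0.4635, 0.2246]
orientation: [-0.124, -3.138, -0.001]
contact_force: [0.6, 2.5, 0.2]
grip_width: 0.0032
```

```bash
python3 st.py
```

```text
11.4167 [ 0.4953 -0.4634  0.2248] [ 0.2861  2.3133 -0.0339] [ 0.5154 -0.0605  0.1623] 0.003383304807683719
11.4667 [ 0.4953 -0.4634  0.2248] [ 0.854   2.9197 -0.4295] [0.5185 0.0218 0.1339] 0.0032893170256131036
11.5167 [ 0.4953 -0.4634  0.2249] [ 0.5988  3.0166 -1.5445] [ 0.558  -0.0914  0.2272] 0.00324494793563043
```

Emit:
{"api": "apply_moves", "payload": {"moves": [[[0,0,0.15],0],[[0,0,0.3],0],[[0,0,0.5],0],[[0,0,0.5],0]]}}

```text
clock: 11.85
tcp_pos: [0.4954, -0.4634, 0.2196]
orientation: [-0.123, -3.138, -0.001]
contact_force: [0.4, 3.6, -0.9]
grip_width: 0.0027
```

Emit:
{"api": "apply_moves", "payload": {"moves": [[[0,0,0.15],0],[[0,0,0.3],0],[[0,0,0.4],0],[[0,0,0.4],0]]}}

```text
clock: 12.18
tcp_pos: [0.4951, -0.4642, 0.2159]
orientation: [-0.125, -3.139, 0.001]
contact_force: [-0.6, 1.2, -2.7]
grip_width: 0.0031
```

```bash
python3 st.py
```

```text
12.2333 [ 0.495  -0.4644  0.2161] [ 0.6709 -0.0988 -1.0573] [-0.0393  0.0559  0.012 ] 0.003312274897310974
12.2833 [ 0.4949 -0.4645  0.2162] [-0.5759  0.2861 -2.2394] [ 0.0252  0.1398 -0.0102] 0.003300128723707898
12.3333 [ 0.495  -0.4645  0.2163] [-0.0547 -0.0231 -0.9349] [-0.0162  0.057  -0.013 ] 0.003094308247925074
red [343 245  11  10  69] [347.9275 249.5217]
```

The keeper has snapped shut again above the rim: red is back at (348,249.5) and the forces are back to ring weight alone. Now I'll feel for the floor.

Emit:
{"api": "apply_moves", "payload": {"moves": [[[0,0,0.2],0],[[0,0,0.4],0],[[0,0,0.6],0],[[0,0,0.7],0],[[0,0,0.7],0]]}}

```text
clock: 12.75
tcp_pos: [0.4953, -0.4636, 0.2088]
orientation: [-0.124, -3.139, -0.001]
contact_force: [-0.6, 1.0, -1.5]
grip_width: 0.0031
```

Emit:
{"api": "apply_moves", "payload": {"moves": [[[0,0,0.05],0],[[0,0,0.1],0],[[0,0,0.15],0],[[0,0,0.15],0]]}}

```text
clock: 13.08
tcp_pos: [0.4955, -0.4637, 0.2077]
orientation: [-0.124, -3.139, -0.0]
contact_force: [0.4, 0.2, -1.2]
grip_width: 0.0028
```

Emit:
{"api": "apply_moves", "payload": {"moves": [[[0,0,0.05],0],[[0,0,0.1],0],[[0,0,0.1],0]]}}

```text
clock: 13.33
tcp_pos: [0.4954, -0.4637, 0.2066]
orientation: [-0.124, -3.139, -0.0]
contact_force: [-0.4, 1.1, -1.2]
grip_width: 0.0035
```

Emit:
{"api": "apply_moves", "payload": {"moves": [[[0,0,0.05],0],[[0,0,0.1],0],[[0,0,0.1],0]]}}

```text
clock: 13.58
tcp_pos: [0.4954, -0.4637, 0.2057]
orientation: [-0.124, -3.139, -0.0]
contact_force: [-0.2, -0.6, -2.0]
grip_width: 0.0034
```

Emit:
{"api": "apply_moves", "payload": {"moves": [[[0,0,0.05],0],[[0,0,0.1],0],[[0,0,0.1],0]]}}

```text
clock: 13.83
tcp_pos: [0.4955, -0.4637, 0.2047]
orientation: [-0.124, -3.139, -0.0]
contact_force: [0.2, -0.2, -2.2]
grip_width: 0.0032
```

Emit:
{"api": "apply_moves", "payload": {"moves": [[[0,0,0.05],0],[[0,0,0.1],0],[[0,0,0.1],0]]}}

```text
clock: 14.08
tcp_pos: [0.4954, -0.4637, 0.2036]
orientation: [-0.124, -3.139, -0.0]
contact_force: [-0.7, 0.7, -3.0]
grip_width: 0.0035
```

Emit:
{"api": "apply_moves", "payload": {"moves": [[[0,0,0.05],0],[[0,0,0.1],0],[[0,0,0.1],0]]}}

```text
clock: 14.33
tcp_pos: [0.4954, -0.4637, 0.2027]
orientation: [-0.124, -3.139, -0.0]
contact_force: [0.3, -0.2, -2.6]
grip_width: 0.0034
```

Emit:
{"api": "apply_moves", "payload": {"moves": [[[0,0,0.05],0],[[0,0,0.1],0],[[0,0,0.1],0]]}}

```text
clock: 14.58
tcp_pos: [0.4954, -0.4637, 0.2017]
orientation: [-0.124, -3.139, -0.0]
contact_force: [-0.1, 0.7, -2.1]
grip_width: 0.0031
```

Emit:
{"api": "apply_moves", "payload": {"moves": [[[0,0,0.05],0],[[0,0,0.1],0],[[0,0,0.1],0]]}}

```text
clock: 14.83
tcp_pos: [0.4954, -0.4637, 0.2006]
orientation: [-0.124, -3.139, -0.0]
contact_force: [-0.8, 0.5, -1.9]
grip_width: 0.0032
```

Emit:
{"api": "apply_moves", "payload": {"moves": [[[0,0,0.05],0],[[0,0,0.1],0],[[0,0,0.1],0]]}}

```text
clock: 15.08
tcp_pos: [0.4956, -0.4638, 0.1999]
orientation: [0.124, 3.139, -0.0]
contact_force: [0.5, 0.6, -0.1]
grip_width: 0.0033
```

Emit:
{"api": "apply_moves", "payload": {"moves": [[[0,0,0.03],0],[[0,0,0.05],0],[[0,0,0.05],0]]}}

```text
clock: 15.33
tcp_pos: [0.4956, -0.4639, 0.1996]
orientation: [0.124, 3.139, -0.0]
contact_force: [-0.7, 0.2, 0.9]
grip_width: 0.0033
```

```bash
python3 st.py
```

```text
15.3833 [ 0.4956 -0.4638  0.1996] [-0.1747  0.8125  1.6175] [ 0.1324 -0.0682  0.0135] 0.003534585881639409
15.4333 [ 0.4957 -0.4638  0.1996] [0.1638 0.0705 0.46  ] [0.0917 0.0088 0.0164] 0.0030768865232620574
15.4833 [ 0.4956 -0.4638  0.1995] [-0.1708  0.1284  1.1585] [ 0.1038 -0.0234  0.0164] 0.003135603091157321
red [343 245  11  10  69] [347.9275 249.5217]
```

Emit:
{"api": "apply_moves", "payload": {"moves": [[[0,0,0.03],0],[[0,0,0.06],0],[[0,0,0.06],0]]}}

```text
clock: 15.73
tcp_pos: [0.4957, -0.4639, 0.1991]
orientation: [0.124, 3.138, -0.001]
contact_force: [-0.1, 1.5, 3.7]
grip_width: 0.0034
```

```bash
python3 st.py
```

```text
15.7833 [ 0.4958 -0.4639  0.1991] [-1.0995  2.1961  4.353 ] [ 0.1685 -0.1125  0.0375] 0.0029076327389792704
15.8333 [ 0.4957 -0.4639  0.199 ] [-0.5115  0.8393  4.0546] [ 0.1142 -0.193   0.0823] 0.003327819838990972
15.8833 [ 0.4958 -0.4639  0.199 ] [-0.7872  1.1369  3.979 ] [ 0.1493 -0.1972  0.067 ] 0.003141811304367809
red [343 245  11  10  69] [347.9275 249.5217]
```

Emit:
{"api": "apply_moves", "payload": {"moves": [[[0,0,0.02],0],[[0,0,0.04],0],[[0,0,0.04],0],[[0,0,0.04],0],[[0,0,0.04],0]]}}

```text
clock: 16.3
tcp_pos: [0.4958, -0.4639, 0.1987]
orientation: [0.124, 3.138, -0.001]
contact_force: [0.5, 1.1, 5.3]
grip_width: 0.0034
```

```bash
python3 st.py; python3 - <<'E'
from h import *
f=np.load("last.npz")["frame"]
cv2.imwrite("pics/g6.png",cv2.resize(f[190:360,285:425],(560,600),interpolation=cv2.INTER_CUBIC)[:600])
E
```

```text
16.35 [ 0.4958 -0.4639  0.1987] [-0.032   0.3634  5.5251] [ 0.2131 -0.2669  0.0851] 0.0031263187829049803
16.4 [ 0.4958 -0.464   0.1988] [-0.0925  1.8293  4.912 ] [ 0.2124 -0.2763  0.1352] 0.003258750675301831
16.45 [ 0.4958 -0.4639  0.1987] [0.5109 0.4058 5.112 ] [ 0.179  -0.241   0.0747] 0.0031965241541030698
red [343 245  11  10  69] [347.9275 249.5217]
```

View pics/g6.png

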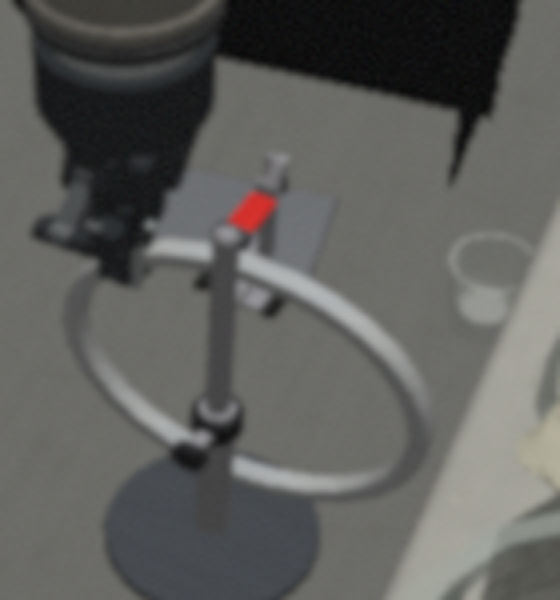

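The ring is in the trough: the rim passes under the red keeper, which is shut at crop (253,212), and the load is about 7 N. I'll press slightly more to reach ~8 N, hold it, then unload and open gently.

Emit:
{"api": "apply_moves", "payload": {"moves": [[[0,0,0.02],0],[[0,0,0.02],0],[[0,0,0.02],0],[[0,0,0.02],0]]}}

```text
clock: 16.78
tcp_pos: [0.4958, -0.464, 0.1986]
orientation: [0.124, 3.138, -0.001]
contact_force: [-0.2, 0.8, 6.4]
grip_width: 0.0036
```

```bash
python3 st.py
```

```text
16.8333 [ 0.4958 -0.464   0.1986] [-0.1799  0.8146  5.9634] [ 0.2147 -0.2778  0.0666] 0.0036924783716004187
16.8833 [ 0.4959 -0.464   0.1986] [0.4208 1.4561 5.6884] [ 0.2292 -0.2721  0.0405] 0.003376929579729465
16.9333 [ 0.4958 -0.464   0.1986] [0.1287 1.515  5.7829] [ 0.2054 -0.2806  0.0771] 0.0029355407572588033
red [343 245  11  10  69] [347.9275 249.5217]
```

Emit:
{"api": "apply_moves", "payload": {"moves": [[[0,0,-0.04],0],[[0,0,-0.09],0],[[0,0,-0.13],0],[[0,0,-0.13],0],[[0,0,-0.13],0]], "grip_force": 40}}

```text
clock: 17.35
tcp_pos: [0.4956, -0.4638, 0.1993]
orientation: [0.124, 3.139, -0.0]
contact_force: [1.4, -0.4, 2.4]
grip_width: 0.0035
```

```bash
python3 st.py
```

```text
17.4 [ 0.4956 -0.4638  0.1994] [ 1.4276 -0.4029  2.6685] [-0.0258 -0.3762 -0.0067] 0.0032621788790263805
17.45 [ 0.4956 -0.4638  0.1993] [ 1.8545 -0.0186  2.6673] [-0.1547 -0.3485  0.0104] 0.0035878444324587313
17.5 [ 0.4956 -0.4638  0.1994] [1.198  0.4122 3.0666] [-0.0945 -0.4156 -0.0024] 0.003216585277286291
red [343 245  11  10  69] [347.9275 249.5217]
```

Emit:
{"api": "apply_moves", "payload": {"moves": [[[0,0,-0.03],0],[[0,0,-0.06],0],[[0,0,-0.06],0],[[0,0,-0.06],0]]}}

```text
clock: 17.83
tcp_pos: [0.4954, -0.4636, 0.1997]
orientation: [-0.124, -3.139, -0.0]
contact_force: [1.6, 0.1, 1.0]
grip_width: 0.0035
```

```bash
python3 st.py
```

```text
17.8833 [ 0.4954 -0.4637  0.1998] [ 2.4455 -0.2396  0.6227] [-0.1679 -0.391   0.0353] 0.003328008824856903
17.9333 [ 0.4954 -0.4636  0.1998] [ 0.8267 -0.766   0.2282] [-0.1245 -0.33   -0.0168] 0.003351705891604363
17.9833 [ 0.4954 -0.4637  0.1998] [ 1.0118 -0.4907  0.7307] [-0.1653 -0.2959  0.032 ] 0.0034762307112810266
red [343 245  11  10  69] [347.9275 249.5217]
```

Emit:
{"api": "apply_moves", "payload": {"moves": [[[0,0,0],0],[[0,0,0],0],[[0,0,0],0],[[0,0,0],0]], "claw": 0.15, "grip_force": 20}}

```text
clock: 18.32
tcp_pos: [0.4951, -0.4636, 0.1997]
orientation: [-0.124, -3.138, -0.001]
contact_force: [-0.5, -0.1, -0.6]
grip_width: 0.0128
```

Emit:
{"api": "apply_moves", "payload": {"moves": [[[0,0,0],0],[[0,0,0],0],[[0,0,0],0],[[0,0,0],0],[[0,0,0],0],[[0,0,0],0]], "claw": 0.5}}

```text
clock: 18.82
tcp_pos: [0.4955, -0.4637, 0.2]
orientation: [-0.124, -3.139, -0.0]
contact_force: [0.2, 0.1, -0.3]
grip_width: 0.0426
```

```bash
python3 st.py; python3 - <<'E'
from h import *
f=np.load("last.npz")["frame"]
cv2.imwrite("pics/g7.png",cv2.resize(f[190:360,285:425],(494,600),interpolation=cv2.INTER_CUBIC))
E
```

```text
18.8667 [ 0.4955 -0.4637  0.2   ] [ 1.0293  0.6674 -0.203 ] [ 0.0051 -0.0121 -0.007 ] 0.04274913434544507
18.9167 [ 0.4955 -0.4637  0.2   ] [ 0.4541  0.0869 -0.5988] [-0.0435 -0.0273  0.0706] 0.04268225769257499
18.9667 [ 0.4955 -0.4637  0.2   ] [-0.2583  0.5471  0.0329] [-0.0352 -0.0103  0.0221] 0.04222666542571292
red [343 245  11  10  69] [347.9275 249.5217]
```

View pics/g7.png

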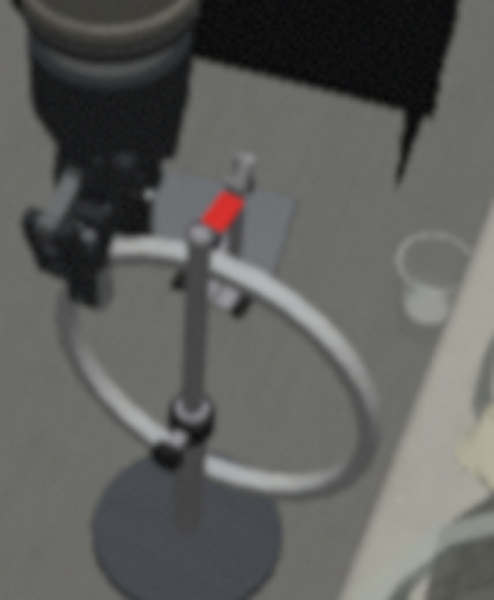

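The fingers are open and clear of the rim, the ring hangs in the trough, and the keeper is shut above it. Retreating straight up.

Emit:
{"api": "apply_moves", "payload": {"moves": [[[0,0,-0.5],0],[[0,0,-1.5],0],[[0,0,-3],0],[[0,0,-5],0],[[0,0,-7],0],[[0,0,-9],0],[[0,0,-11],0],[[0,0,-13],0],[[0,0,-14],0],[[0,0,-14],0]]}}

```text
clock: 19.8
tcp_pos: [0.496, -0.4649, 0.3435]
orientation: [0.124, 3.135, -0.005]
contact_force: [0.2, -0.2, 0.5]
grip_width: 0.0427
```

Emit:
{"api": "apply_moves", "payload": {"moves": [[[0,0,0],0],[[0,0,0],0],[[0,0,0],0],[[0,0,0],0],[[0,0,0],0],[[0,0,0],0],[[0,0,0],0],[[0,0,0],0]]}}

```text
clock: 20.47
tcp_pos: [0.4955, -0.4638, 0.3399]
orientation: [-0.124, -3.139, -0.0]
contact_force: [0.3, 0.5, -0.0]
grip_width: 0.0429
```

```bash
cp last.npz l0.npz; python3 st.py; python3 - <<'E'
from h import *
from scipy.optimize import least_squares
f=np.load("last.npz")["frame"];s=Cam.load("last.npz")
cv2.imwrite("pics/g8.png",cv2.resize(f[190:360,285:425],(494,600),interpolation=cv2.INTER_CUBIC))
E
```

```text
20.5167 [ 0.4955 -0.4638  0.3399] [0.3726 0.5101 0.1141] [-0.0209  0.0213 -0.0343] 0.04291084256592312
20.5667 [ 0.4955 -0.4637  0.34  ] [-0.2752  0.4586  0.8324] [-0.0416  0.0241  0.0054] 0.04271401629216991
20.6167 [ 0.4955 -0.4638  0.34  ] [ 0.1605  0.5261 -0.0437] [0.005  0.0104 0.0274] 0.0428264072950034
red [343 245  11  10  69] [347.9275 249.5217]
```

View pics/g8.png

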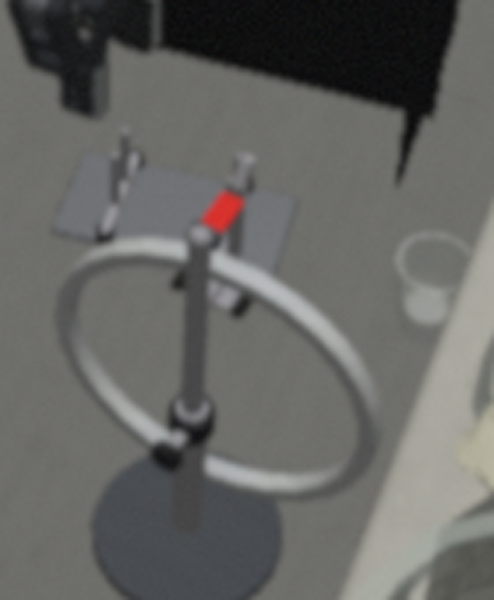

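The ring hangs freely on the hook under the closed keeper. It looks unmoved from the previous frame, and the gripper is well clear above. Handing in.

```bash
python3 -c "
from bench import r
print(r.hand_in()); print(r.get_obs()['clock'])"
```

```text
the job is handed in; nothing more can be done
None
the job is handed in; nothing more can be done
```

The ring is hanging on the J-hook with the red keeper shut above it. I handed the job in at about 20.6 s; the hand-in gives no verdict.

- **What was done:** I pinched the rim about 40° round from its top, lifted it clear of the rack and brought it in over the hook tip. I pressed it down past the keeper, where readings peaked at about 5–6 N. I seated it with about 7.5 N; no reading, taken between moves, went much above 8 N. Then I unloaded, opened the fingers and retreated straight up.
- **Last checks:** The keeper's red patch is in the same pixels as at the start, so it is shut. The ring looked the same in the frames before and after the retreat. The tool force is near zero with the gripper about 14 cm above the grasp, and the beaker is standing where it was.
- **Not checked or not matching:**
    - The arm blocked the top view during hooking, so I judged the final fit from the scene camera and the forces alone.
    - I did not measure the two cups again. cup_a looked unmoved while I was gripping, the path passed well above both, and I felt no unexpected contact.
    - The jaw read 3–5 mm on a 12 mm rim, but the pictures and the weight reading showed a firm grip.
    - The trough floor measured about 0.22 m, against 0.217 m from the camera.
    - I viewed 14 pictures, four over the budget of 10.

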